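# Knock the bread rack's locking pin home with the mallet

### The job

The red-capped sprung locking pin of the wooden bread rack has crept up: knock it fully home, its cap seated on the block, with a brisk downward blow or a few from the mallet's striking face, not a slow push and never with the gripper itself. The mallet's handle is sunk in its rest, so first lift the mallet out by its head, stand it upright on open bench well clear of the rest and let go, then take it again by the handle for the blows (the rack's crossbar leaves no room for a gripper on the head). Finally set the mallet back down on the open bench, clear of the rack and the rest, and leave the jar and the tart where they are.

Things in the scene. Friction and masses are not known exactly. Their poses are not given: they have to be found in the camera images.
- rack: Wooden bread-rack frame, fixed. Origin: on the pin's axis at bench level; z up, +x away from the robot (yawed a little), y along the crossbar. Base board x -60 to +160, y +-125, 30 mm thick; on it a dark block 64 x 64 mm, top at z = 50 mm, carries the pin. Posts 44 x 30 mm at x = -15, y = +-110 mm; two braces slope from the post tops to the rear of the base.
- pin (a joint): Travel of the sprung locking pin straight down, m: 0 = fully up, 0.024 = fully home, its cap seated on the block. It resists with 4 N of friction plus a weak spring (up to 1.2 N at the bottom), weighs 0.1 kg, and stays where it has been driven; at the bottom it stops hard.
- pin_top (a point): Centre of the top of the pin's red cap (40 mm diameter, 12 mm thick), which is what to strike. Fully up it is 86 mm above the bench, fully home 62 mm (cap seated on the 50 mm high block). Starts 0 to 6 mm below fully up.
- mallet: Mallet, about 0.33 kg: brown head 64 (x) x 50 (y) x 76 mm (z), white striking faces at its top and bottom; blue handle 24 mm wide (y) x 28 mm high (z) runs along -x to 155 mm from the head's centre, axis 38 mm above the lower face. Origin: centre of the lower face, z up. Stands stably by itself, handle level. Starts on the bench at the rest, handle in the slot.
- mallet_head (a point): Centre of the mallet's head, 38 mm above the lower striking face.
- mallet_grip (a point): Point on the handle's axis, 105 mm from the head's centre along the mallet's -x; a good place to hold it for the blows.
- rest: Dark slotted wooden mallet rest, fixed. Two walls, x from -171 to -46 mm, 18 mm thick, 62 mm high (higher than the handle), with a 34 mm slot between them along x, its floor 10 mm above the bench. Outer width 70 mm. Origin: bench level, where the mallet's head stands at the start, beyond the walls' +x end.
- jar: Bystander: amber jam jar with a white lid, 68 mm diameter, 100 mm high, beyond the rest. Origin under its centre. Leave it.
- tart: Bystander: tart in a tin, 116 mm diameter, 28 mm high (nuts to 39 mm), at the far middle of the bench. Origin under its centre. Leave it.
- crossbar (a point): Middle of the underside of the rack's crossbar, 196 mm up; bar 44 mm wide, 28 mm thick, from x = -37 to +7 mm of the rack, so it overhangs half of the pin: a gripper right over the pin hits it, but a mallet head reached in level along the rack's x axis from the robot's side passes below it.
Not all that is in view belongs to the job. There is more than one size of the mallet; the one meant has the size given above.

How it is judged (in metres and radians):
On the way, in this order (a step that is already met when the one before it is completed fails the run):
1. the mallet has been lifted out and stands upright, still and released on the bench, its head at least 80 mm from where it stood at the rest (horizontal distance between mallet_head and rest above 0.08 m and height (world z) of mallet_head below 0.045 m and angle between mallet's own z axis and vertical below 0.15 rad and linear speed of mallet below 0.02 m/s and contact force between the fingers and mallet below 0.3 N), for 0.2 s.
2. the mallet, held in the fingers, strikes the pin with a striking face (within 0.5 rad of level): the pin moves down faster than 0.05 m/s under it (velocity of joint pin above 0.05 m/s and contact force between mallet and pin above 0.5 N and contact force between the fingers and mallet above 1 N and (angle between mallet's own z axis and vertical below 0.5 rad or angle between mallet's own z axis and vertical above 2.64 rad)).
At the end, for the whole second after the job is handed in: The pin is home (joint at least 0.021 of 0.024 m); the mallet is released and at rest on the bench, its head's centre below 45 mm and at least 100 mm from the pin and 80 mm from where it stood at the rest (value of joint pin above 0.021 m and height (world z) of mallet_head below 0.045 m and horizontal distance between mallet_head and pin_top above 0.1 m and horizontal distance between mallet_head and rest above 0.08 m and linear speed of mallet below 0.02 m/s and contact force between the fingers and mallet below 0.3 N); the robot touches nothing.
It fails at once if the gripper or arm presses on the pin itself (over 1 N) (contact force between any of the fingers, the arm and pin above 1 N).
It fails at once if the pin is struck while the mallet is held by its head (TCP within 60 mm of the head's centre) (contact force between mallet and pin above 1 N and contact force between the fingers and mallet above 1 N and distance between the grasp point and mallet_head below 0.06 m).
It fails at once if the jar or tart is moved more than 30 mm (distance of any of jar, tart from where it was at the start of the episode above 0.03 m).
It also fails if it takes over 72 s, if anything falls off the work surface, if the arm or the gripper's body presses on something with over 40 N, if the wrist force passes 120 N, or if a joint passes its speed limit or range.

### The arm

A 6-joint arm with a two-finger parallel gripper is mounted at the origin on the work surface. World frame = base frame: x ahead of the robot, y to its left, z up, the work surface at z = 0. Lengths are in m, angles in degrees, forces in N, time in s.
With the tool pointing down it reaches from about 0.35 to 0.875 m from the base axis. Payload 4.2 kg.
Tool frame: the origin (TCP) lies between the finger pads, 19 mm behind the fingertips; this is the grasp point; z points along the fingers, y is the line along which they close (so a half turn about z gives the same grasp; the last joint's range is limited). The gripper opens to 87 mm and grips with 3 to 60 N. Pads are 19 mm wide; open, the fingers measure 117 mm over their backs; the gripper's body (75 mm by 190 mm) begins 51 mm behind the grasp point.
Start: joints at [79.504, 22.042, 0.453, 0, -68.411, -14.817], TCP at [0.267, 0.565, 0.241] pointing down, gripper open.
Joint ranges: [-179.83, 179.83], [-69.29, 118.12], [-61.27, 80.66], [-181.25, 117.63], [-171.15, -9.14], [-177.46, 177.46]. Speed limits (degrees/s): [159.86, 159.86, 180, 180, 180, 180].

### API

Orientations are given as a 3x3 rotation matrix whose columns are the frame's x, y, z axes.
In Python, from station import sense, eyes, r gives the robot as it stands.
- The arm moves only by the tool jog_arm, never from a script. Its argument "increments" is a list of rows, each a list of 4 numbers: the shift along the tool's x, y, z normalised to -1 to 1, where 1 is 0.02 m, then the turn about the tool's z normalised to -1 to 1, where 1 is 0.08 rad. A call has 1 to 10 rows; each row shifts and turns the commanded pose from where the row before left it, along the tool's axes as they then stand; what a row does not reach is not made up. A row lasts 1/10 s, in which the tool goes at most 50 mm and 8.59 degrees, less where a joint would pass 70% of its speed; a pose out of reach is approached as far as the arm can. A call with a number of a shift or a turn outside -1 to 1 is refused whole. A call with a gripper value outside its range is refused whole. "grip" is the finger opening in mm, from 0 to 87, set as the call begins (left out, the last holds). The fingers move at their own pace and stop on an object; the grip force is fixed at half the most. Time passes only in rows, so rows that do not move let the fingers close. It gives the time, the measured TCP pose, the force, the opening and the grip force at its end, in the units of the state.
- sense(): the state, without advancing time (a new reading comes with each control period).
- eyes.capture(name): name is "scene" or "top" or "wrist"; returns the picture (400x640x3 uint8, blue, green, red); there is no depth.
- eyes.get_calibration(name): a dict with "camera_matrix" (3x3 intrinsics, pixels), "R" (3x3) and "t" (3): a world point X has camera coordinates R X + t; the wrist camera has in their place "T_tool_cam" (4x4, takes a point from camera to tool coordinates, whose origin is the TCP and whose axes are the flange's). Camera axes: x right, y down, z forward; pixel columns grow to the right and rows downward; lengths in m; the calibration is good to about 2 mm. A picture is of the moment at which its call begins: read the wrist's pose just before it. get_calibration takes no time and is no camera call.
- r.finish_job(): hands the job in; it is judged then, once.
Trained networks look in the newest picture that a camera, given by its name, has taken for a name from the list of things; names that differ only in an ending like _2 or _b are one class to them, and where a whole thing is asked for, a point or a joint stands for the part that bears it (a point fixed in the world has none). Each returns a list of dicts, best first, with "conf" (0 to 1); they miss things now and then, are a little off and sometimes report something else, mostly with a low value. They report only what shows in the picture. A call takes as long as a camera call. They do not tell look-alikes from the thing itself.
- eyes.spot_in(camera, name): "centre" ([x, y, z] in m, in world coordinates, good to about 4 mm: the middle of the surface that is visible of it).
- eyes.outline_of(camera, name): "mask" (400x640 bool, what is visible of it).
The state is a dict: "time_s": time; "joints": joint angles; "joint_velocities": joint speeds; "effort": joint torques, N m; "tcp_pos": TCP position; "ee_rot": TCP orientation; "wrist_force": force on the tool from outside, world axes, zero at the start; "moment": the same for the moment, N m; "gripper_width": opening from 0.0 (shut) to 1.0 (fully open); "gripper_force": force on a finger pad.
Only numpy, scipy, OpenCV 4.12 (cv2) and the standard library are available. Lean on these libraries where they do the work, as an engineer would, in place of code of your own. Each camera call takes 0.05 s, during which the arm holds its last target. There are 200 camera calls.

## Working session

There is one attempt and no reset: what is moved stays moved. The work goes in short steps, Python scripts to look and compute and a tool call to move; the robot and the scene stay as the last step left them, time stands still between calls to the robot, and variables do not carry over. Pictures are saved under pics/ and viewed, at most 13 in all, crops included, and the job is handed in when it is done.

Besides the shell and the picture viewer there is one more tool, called after "Request:" as name(argument=value, ...) on one line, values as JSON. jog_arm: Moves the arm, as the interface text tells. Its arguments: {"type":"object","properties":{"increments":{"type":"array"},"grip":{"type":"number"}},"required":["increments"]}

```bash
mkdir -p pics
cat > look.py <<'E'
import cv2, numpy as np
from station import sense, eyes, r
E
python3 - <<'E'
from look import *
s=sense(); print(s['time_s'],s['tcp_pos'],np.round(s['ee_rot'],3).tolist())
ims=[]
for c in ['scene','top']:
    im=eyes.capture(c); cv2.imwrite(f'pics/{c}0.png',im)
    for n in ['rack','pin','pin_top','mallet','mallet_head','mallet_grip','rest','jar','tart']:
        try: print(c,n,[(np.round(d['centre'],3).tolist(),round(d['conf'],2)) for d in eyes.spot_in(c,n)][:4])
        except Exception as e: print(c,n,e)
print(sense()['time_s'])
E
```

```text
0.0 [0.266963   0.56448918 0.24015831] [[0.904, -0.428, -0.001], [-0.428, -0.904, -0.002], [0.0, 0.002, -1.0]]
scene rack [([0.647, 0.181, 0.056], 0.92)]
scene pin [([0.616, 0.189, 0.088], 0.74), ([0.76, -0.018, 0.031], 0.5)]
scene pin_top [([0.616, 0.19, 0.085], 0.7)]
scene mallet [([0.774, -0.36, 0.076], 0.91), ([0.501, -0.384, 0.042], 0.7), ([0.599, -0.209, 0.064], 0.57)]
scene mallet_head [([0.597, -0.208, 0.064], 0.88), ([0.506, -0.384, 0.038], 0.68), ([0.772, -0.366, 0.071], 0.67)]
scene mallet_grip [([0.771, -0.362, 0.07], 0.87), ([0.505, -0.391, 0.04], 0.8), ([0.602, -0.212, 0.063], 0.79), ([0.728, -0.204, 0.073], 0.37)]
scene rest [([0.508, -0.232, 0.057], 0.84)]
scene jar [([0.722, -0.205, 0.07], 0.88)]
scene tart [([0.762, -0.015, 0.027], 0.79)]
top rack [([0.654, 0.198, 0.045], 0.62)]
top pin [([0.756, -0.009, 0.028], 0.45)]
top pin_top []
top mallet [([0.75, -0.345, 0.084], 0.93), ([0.571, -0.202, 0.054], 0.75), ([0.495, -0.383, 0.044], 0.56)]
top mallet_head [([0.747, -0.346, 0.081], 0.86), ([0.499, -0.382, 0.038], 0.64), ([0.574, -0.198, 0.046], 0.56)]
top mallet_grip [([0.573, -0.197, 0.052], 0.83), ([0.496, -0.378, 0.036], 0.76), ([0.747, -0.344, 0.079], 0.73)]
top rest [([0.489, -0.216, 0.062], 0.59)]
top jar [([0.693, -0.191, 0.099], 0.97)]
top tart [([0.754, -0.008, 0.03], 0.86), ([0.574, -0.201, 0.052], 0.33)]
1.0
```

View pics/scene0.png

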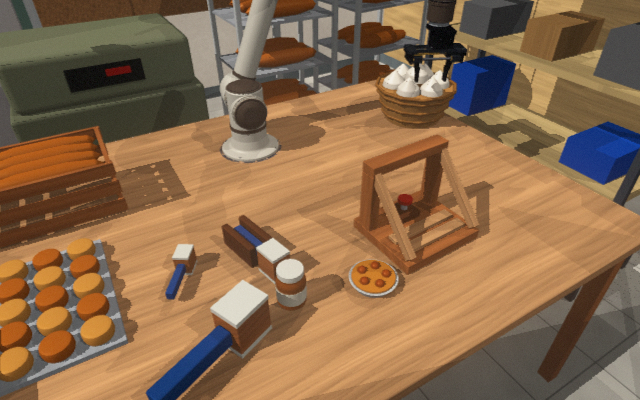

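View pics/top0.png

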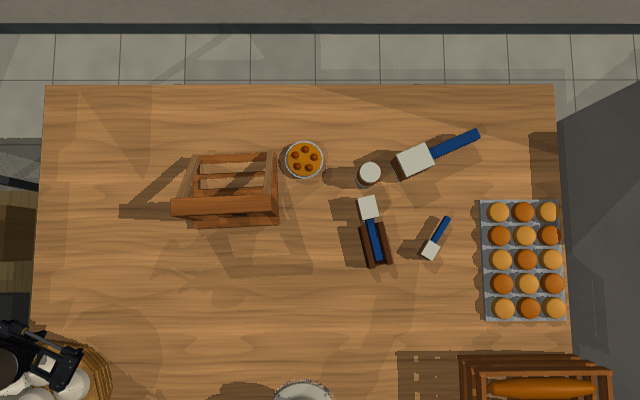

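Run:
```python
from look import *
for c in ['scene','top','wrist']:
    k=eyes.get_calibration(c); print(c,{a:np.round(b,4).tolist() for a,b in k.items()})
    if 'R' in k: print(-np.array(k['R']).T@k['t'])
```

```text
scene {'camera_matrix': [[428.9933, 0.0, 321.8152], [0.0, 428.9933, 202.3332], [0.0, 0.0, 1.0]], 'R': [[0.5081, 0.8613, -0.0029], [0.5163, -0.3073, -0.7994], [-0.6894, 0.4047, -0.6008]], 't': [-0.2558, -0.2022, 1.5422]}
[ 1.29754485 -0.46590508  0.76413503]
top {'camera_matrix': [[395.3954, 0.0, 316.4402], [0.0, 395.3954, 204.281], [0.0, 0.0, 1.0]], 'R': [[-0.0058, -0.9999, 0.0125], [-0.9947, 0.0045, -0.1028], [0.1028, -0.0131, -0.9946]], 't': [-0.0425, 0.6154, 1.1396]}
[ 0.49479475 -0.03036584  1.19727549]
wrist {'camera_matrix': [[349.9061, 0.0, 317.5238], [0.0, 349.9061, 199.6782], [0.0, 0.0, 1.0]], 'T_tool_cam': [[0.0008, -0.9702, -0.2425, 0.0654], [1.0, 0.0006, 0.0007, 0.0002], [-0.0005, -0.2425, 0.9702, -0.1433], [0.0, 0.0, 0.0, 1.0]]}
```

The scene view shows the target mallet in the slotted rest, with its head at about (273,258) and the jar beyond it at (290,284). There are two decoys: a large mallet at (240,315) and a small one at (183,258). The red pin cap is at (404,200) under the rack's crossbar. In the top view the mallet's white face is at (368,208), its handle ends near (378,258), and the crossbar runs from (172,207) to (279,203).

```bash
cat >> look.py <<'E'
def ray(c,px,z):
    k=eyes.get_calibration(c); R=np.array(k['R']); o=-R.T@np.array(k['t'])
    d=R.T@np.linalg.inv(k['camera_matrix'])@np.array([px[0],px[1],1.]); return o+d*(z-o[2])/d[2]
def blob(im,lo,hi,box):
    x0,y0,x1,y1=box; h=cv2.cvtColor(im,cv2.COLOR_BGR2HSV)
    m=np.zeros(h.shape[:2],np.uint8); m[y0:y1,x0:x1]=cv2.inRange(h,np.array(lo),np.array(hi))[y0:y1,x0:x1]
    n,l,st,ce=cv2.connectedComponentsWithStats(m)
    i=1+np.argmax(st[1:,4]); c=max(cv2.findContours((l==i).astype(np.uint8),0,2)[0],key=cv2.contourArea)
    return ce[i],st[i,4],cv2.minAreaRect(c),c
E
python3 - <<'E'
from look import *
t=cv2.imread('pics/top0.png'); s=cv2.imread('pics/scene0.png')
W=((0,0,150),(179,70,255))
for c,im,b in [('top',t,(352,190,384,225)),('scene',s,(250,230,300,285))]:
    ce,a,rc,_=blob(im,*W,b); print(c,'white',ce,a,rc,ray(c,ce,.076)); 
    print([np.round(ray(c,p,.076)[:2],3).tolist() for p in cv2.boxPoints(rc)])
ce,a,rc,_=blob(t,(105,120,50),(130,255,255),(352,210,400,275)); print('blue',ce,a,rc)
print([np.round(ray('top',p,.052)[:2],3).tolist() for p in cv2.boxPoints(rc)])
for nm in['red']:
    ce,a,rc,cn=blob(s,(0,150,60),(6,255,255),(392,185,418,225)); print('red',ce,a,rc,cv2.boundingRect(cn)); print(ray('scene',ce,.08))
cv2.imwrite('pics/crop.png',np.hstack([cv2.resize(t[185:275,345:400],None,fx=6,fy=6,interpolation=0)[:480,:300],cv2.resize(t[140:240,165:290],None,fx=4,fy=4.8,interpolation=0)]))
eyes.capture('top'); m=eyes.outline_of('top','rest')
for d in m[:1]:
    c=max(cv2.findContours(d['mask'].astype(np.uint8),0,2)[0],key=cv2.contourArea); rc=cv2.minAreaRect(c); print('rest',rc,[np.round(ray('top',p,.062)[:2],3).tolist() for p in cv2.boxPoints(rc)])
E
```

```text
top white [368.03157895 206.77894737] 380 ((368.0589599609375, 206.755615234375), (22.186140060424805, 17.014371871948242), 77.00537872314453) [ 0.60283279 -0.1923002   0.076     ]
[[0.629, -0.162], [0.639, -0.21], [0.577, -0.223], [0.567, -0.175]]
scene white [287.70449679 269.8608137 ] 467 ((287.5, 270.5), (23.0, 23.0), 90.0) [ 0.68317756 -0.19326157  0.076     ]
[[0.639, -0.201], [0.666, -0.156], [0.728, -0.189], [0.702, -0.231]]
blue [374.40498442 239.35514019] 321 ((374.4313659667969, 239.27342224121094), (41.96553421020508, 7.747079372406006), 76.32869720458984)
[[0.567, -0.188], [0.572, -0.21], [0.455, -0.236], [0.45, -0.215]]
red [404.91729323 199.23308271] 133 ((405.0, 199.5), (11.0, 14.0), 90.0) (398, 194, 15, 12)
[0.61441642 0.19311211 0.08      ]
rest ((374.99835205078125, 245.1180419921875), (43.63199234008789, 27.083900451660156), 76.75948333740234) [[0.546, -0.161], [0.563, -0.237], [0.442, -0.263], [0.425, -0.187]]
```

View pics/crop.png

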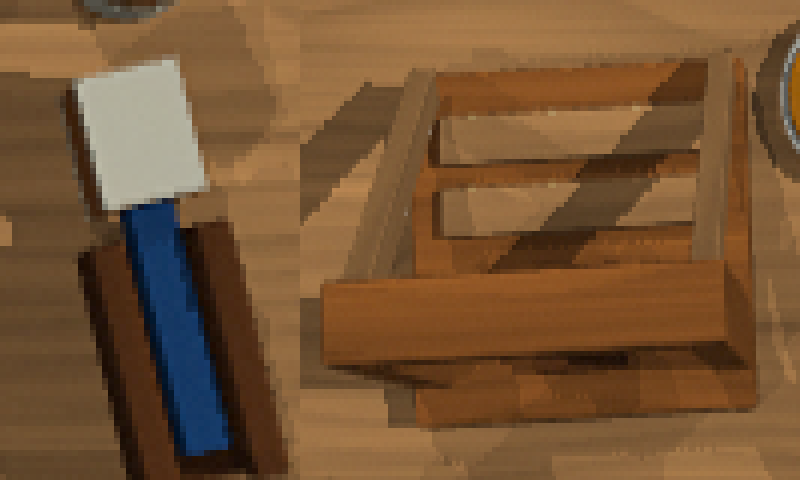

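Run:
```python
from look import *
P=lambda cx,cy,z: ray('top',(165+(cx-300)/4,140+cy/4.8),z)[:2]
BL,BR,FL,FR=[P(*p,.224) for p in [(322,283),(725,262),(322,363),(725,341)]]
print(BL,BR,FL,FR,np.linalg.norm(BL-BR),np.linalg.norm(BL-FL))
yaw=[]
for a,b in[(BL,BR),(FL,FR),(P(418,425,.03),P(755,408,.03)),(P(438,75,.03),P(745,60,.03))]:
    d=a-b; yaw.append(np.degrees(np.arctan2(-d[0],d[1])))
print(yaw, 'base front L/R',P(418,425,.03),P(755,408,.03))
y=np.radians(np.mean(yaw)); c=(BL+BR+FL+FR)/4; print('pin from bar',c+.015*np.array([np.cos(y),np.sin(y)]))
for z in(.074,.077,.08):print(ray('scene',(405,199.5),z))
s=sense(); print(s['time_s'], np.degrees(np.arctan2(s['ee_rot'][1][0],s['ee_rot'][0][0])))
```

```text
[0.61019988 0.3168084 ] [0.6200324  0.06868242] [0.56898253 0.31549076] [0.57910923 0.06844011] 0.24832071713052378 0.0412384065578511
[np.float64(2.269280740498134), np.float64(2.347261354784497), np.float64(2.113609744544262), np.float64(2.2169522962168022)] base front L/R [0.54538101 0.31301949] [0.55450473 0.06580575]
pin from bar [0.60956958 0.19294086]
[0.60948622 0.19830741 0.074     ]
[0.6124772  0.19542009 0.077     ]
[0.61546817 0.19253277 0.08      ]
1.1 -25.312287389123433
```

```bash
cat > plan.py <<'E'
import sys
from look import *
def plan(target,yaw,n=None):
    """rows from the present pose to target; turn of the tool spread over the rows"""
    s=sense(); R=np.array(s['ee_rot']); p=np.array(s['tcp_pos']); y0=np.degrees(np.arctan2(R[1,0],R[0,0]))
    dy=np.radians((yaw-y0+180)%360-180); d=np.array(target)-p
    n0=n or 1
    while True:
        rows=[]
        for i in range(n0):
            a=np.radians(y0)+dy*i/n0; c,s_=np.cos(a),np.sin(a)
            T=np.array([[c,s_,0],[s_,-c,0],[0,0,-1]]); rows.append(np.r_[T.T@d/n0/.02,-dy/n0/.08])
        rows=np.round(rows,2)
        if n or abs(rows).max()<=1: break
        n0+=1
    print('t',s['time_s'],'from',np.round(p,4),round(y0,2),n0,'rows, F',np.round(s['wrist_force'],1)); 
    if np.ptp(rows,0).max()<.02: print('all',rows.mean(0).round(3).tolist())
    else:
        for i in range(0,n0,10): print(rows[i:i+10].tolist())
if __name__=='__main__':
    a=[float(v) for v in sys.argv[1:]]; plan(a[:3],a[3],int(a[4]) if len(a)>4 else None)
E
python3 plan.py .603 -.192 .2 12.5
```

```text
t 1.1 from [0.2672 0.565  0.2413] -25.31 41 rows, F [ 0.5 -1.1 -0.3]
[[0.76, 0.66, 0.05, -0.2], [0.75, 0.67, 0.05, -0.2], [0.74, 0.68, 0.05, -0.2], [0.73, 0.7, 0.05, -0.2], [0.72, 0.71, 0.05, -0.2], [0.71, 0.72, 0.05, -0.2], [0.7, 0.73, 0.05, -0.2], [0.69, 0.74, 0.05, -0.2], [0.67, 0.75, 0.05, -0.2], [0.66, 0.76, 0.05, -0.2]]
[[0.65, 0.77, 0.05, -0.2], [0.64, 0.78, 0.05, -0.2], [0.62, 0.79, 0.05, -0.2], [0.61, 0.8, 0.05, -0.2], [0.6, 0.81, 0.05, -0.2], [0.59, 0.82, 0.05, -0.2], [0.57, 0.83, 0.05, -0.2], [0.56, 0.84, 0.05, -0.2], [0.54, 0.85, 0.05, -0.2], [0.53, 0.86, 0.05, -0.2]]
[[0.52, 0.87, 0.05, -0.2], [0.5, 0.88, 0.05, -0.2], [0.49, 0.88, 0.05, -0.2], [0.47, 0.89, 0.05, -0.2], [0.46, 0.9, 0.05, -0.2], [0.45, 0.91, 0.05, -0.2], [0.43, 0.91, 0.05, -0.2], [0.42, 0.92, 0.05, -0.2], [0.4, 0.93, 0.05, -0.2], [0.39, 0.93, 0.05, -0.2]]
[[0.37, 0.94, 0.05, -0.2], [0.36, 0.95, 0.05, -0.2], [0.34, 0.95, 0.05, -0.2], [0.33, 0.96, 0.05, -0.2], [0.31, 0.96, 0.05, -0.2], [0.29, 0.97, 0.05, -0.2], [0.28, 0.97, 0.05, -0.2], [0.26, 0.97, 0.05, -0.2], [0.25, 0.98, 0.05, -0.2], [0.23, 0.98, 0.05, -0.2]]
[[0.22, 0.99, 0.05, -0.2]]
```

Request:
jog_arm(increments=[[0.75, 0.67, 0, -0.2], [0.75, 0.67, 0, -0.2], [0.74, 0.68, 0, -0.2], [0.73, 0.7, 0, -0.2], [0.72, 0.71, 0, -0.2], [0.71, 0.72, 0, -0.2], [0.7, 0.73, 0, -0.2], [0.69, 0.74, 0, -0.2], [0.67, 0.75, 0, -0.2], [0.66, 0.76, 0, -0.2]], grip=87)

```text
time_s: 2.1
tcp_pos: [0.3488, 0.3796, 0.2414]
ee_rot: [[0.961, -0.277, 0.0], [-0.277, -0.961, 0.0], [0.0, -0.0, -1.0]]
wrist_force: [0.2, -0.4, -0.4]
gripper_width: 1.0
gripper_force: 0.0
```

Request:
jog_arm(increments=[[0.65, 0.77, 0, -0.2], [0.64, 0.78, 0, -0.2], [0.62, 0.79, 0, -0.2], [0.61, 0.8, 0, -0.2], [0.6, 0.81, 0, -0.2], [0.59, 0.82, 0, -0.2], [0.57, 0.83, 0, -0.2], [0.56, 0.84, 0, -0.2], [0.54, 0.85, 0, -0.2], [0.53, 0.86, 0, -0.2]])

```text
time_s: 3.1
tcp_pos: [0.4306, 0.1954, 0.2415]
ee_rot: [[0.993, -0.121, 0.0], [-0.121, -0.993, 0.0], [0.0, -0.0, -1.0]]
wrist_force: [0.4, 0.3, 0.3]
gripper_width: 1.003
gripper_force: 0.0
```

Request:
jog_arm(increments=[[0.52, 0.87, 0, -0.2], [0.5, 0.88, 0, -0.2], [0.49, 0.88, 0, -0.2], [0.47, 0.89, 0, -0.2], [0.46, 0.9, 0, -0.2], [0.45, 0.91, 0, -0.2], [0.43, 0.91, 0, -0.2], [0.42, 0.92, 0, -0.2], [0.4, 0.93, 0, -0.2], [0.39, 0.93, 0, -0.2]])

```text
time_s: 4.1
tcp_pos: [0.5121, 0.0105, 0.2414]
ee_rot: [[0.999, 0.039, 0.0], [0.039, -0.999, 0.0], [0.0, -0.0, -1.0]]
wrist_force: [-0.4, -0.9, 0.1]
gripper_width: 0.999
gripper_force: 0.0
```

Request:
jog_arm(increments=[[0.37, 0.94, 0, -0.2], [0.36, 0.95, 0, -0.2], [0.34, 0.95, 0, -0.2], [0.33, 0.96, 0, -0.2], [0.31, 0.96, 0, -0.2], [0.29, 0.97, 0, -0.2], [0.28, 0.97, 0, -0.2], [0.26, 0.97, 0, -0.2], [0, 0, 0, 0], [0, 0, 0, 0]])

```text
time_s: 5.1
tcp_pos: [0.5767, -0.1369, 0.241]
ee_rot: [[0.986, 0.164, -0.001], [0.164, -0.986, 0.0], [-0.001, -0.0, -1.0]]
wrist_force: [-0.4, 0.3, -0.4]
gripper_width: 0.999
gripper_force: 0.0
```

```bash
python3 plan.py .603 -.192 .15 12.5
python3 - <<'E'
from look import *
s=sense(); print(s['joints'],s['gripper_width']); im=eyes.capture('wrist'); cv2.imwrite('pics/w1.png',im)
k=eyes.get_calibration('wrist'); T=k['T_tool_cam']; R=np.array(s['ee_rot'])
ce,a,rc,_=blob(im,(0,0,140),(179,80,255),(0,0,640,400)); print(ce,a,rc)
o=R@T[:3,3]+s['tcp_pos']
for p in [ce,*cv2.boxPoints(rc)]:
    d=R@T[:3,:3]@np.linalg.inv(k['camera_matrix'])@np.array([*p,1.]); print((o+d*(.076-o[2])/d[2]).round(4))
E
```

```text
t 5.1 from [ 0.5767 -0.1369  0.241 ] 9.46 5 rows, F [-0.4  0.3 -0.4]
[[0.17, 0.59, 0.91, -0.13], [0.16, 0.59, 0.91, -0.13], [0.16, 0.59, 0.91, -0.13], [0.15, 0.59, 0.91, -0.13], [0.14, 0.59, 0.91, -0.13]]
[ 2.27802369e+00  1.89338109e+01 -4.26858503e+00 -1.61382445e-02
 -6.68327327e+01  9.71868276e+01] 0.9987266877294905
[589.06315396  40.77092676] 8028 ((589.5, 46.5), (93.0, 99.0), 90.0)
[ 0.7333 -0.3352  0.076 ]
[ 0.7555 -0.2862  0.076 ]
[ 0.7685 -0.3638  0.076 ]
[ 0.7013 -0.3911  0.076 ]
[ 0.6875 -0.3087  0.076 ]
```

View pics/w1.png

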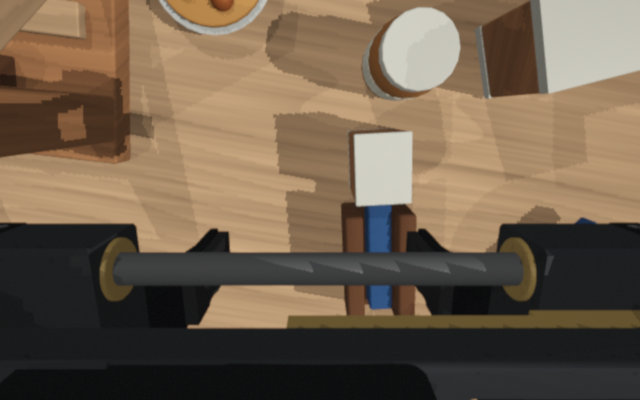

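The wrist view shows the target head's white face, centre about (383,168), with the handle running down the slot below it and the jar's lid at (420,48).

Run:
```python
from look import *
s=sense(); im=cv2.imread('pics/w1.png'); k=eyes.get_calibration('wrist'); T=k['T_tool_cam']; R=np.array(s['ee_rot'])
ce,a,rc,cn=blob(im,(0,0,140),(179,80,255),(335,115,430,215)); print(ce,a,rc)
o=R@T[:3,3]+s['tcp_pos']
for p in [ce,*cv2.boxPoints(rc)]:
    d=R@T[:3,:3]@np.linalg.inv(k['camera_matrix'])@np.array([*p,1.]); print((o+d*(.076-o[2])/d[2]).round(4))
```

```text
[383.51756051 168.04200285] 4214 ((383.7513732910156, 167.79541015625), (74.02661895751953, 58.70032501220703), 88.26429748535156)
[ 0.6032 -0.1916  0.076 ]
[ 0.6299 -0.159   0.076 ]
[ 0.6398 -0.2088  0.076 ]
[ 0.5756 -0.2261  0.076 ]
[ 0.5651 -0.1737  0.076 ]
```

Request:
jog_arm(increments=[[0.17, 0.59, 0.91, -0.13], [0.16, 0.59, 0.91, -0.13], [0.16, 0.59, 0.91, -0.13], [0.15, 0.59, 0.91, -0.13], [0.14, 0.59, 0.91, -0.13], [0, 0, 0, 0]])

```text
time_s: 5.75
tcp_pos: [0.6017, -0.1916, 0.1474]
ee_rot: [[0.976, 0.216, -0.006], [0.216, -0.976, 0.001], [-0.005, -0.002, -1.0]]
wrist_force: [-1.1, 1.1, -0.5]
gripper_width: 1.0
gripper_force: 0.0
```

Request:
jog_arm(increments=[[0, 0, 0.8, 0], [0, 0, 0.8, 0], [0, 0, 0.8, 0], [0, 0, 0.8, 0], [0, 0, 0.8, 0], [0, 0, 0.8, 0], [0, 0, 0, 0]])

```text
time_s: 6.45
tcp_pos: [0.602, -0.1906, 0.0533]
ee_rot: [[0.976, 0.217, -0.003], [0.217, -0.976, 0.001], [-0.003, -0.001, -1.0]]
wrist_force: [0.2, 0.4, -0.2]
gripper_width: 0.998
gripper_force: 0.0
```

Request:
jog_arm(increments=[[0, 0, 0, 0], [0, 0, 0, 0], [0, 0, 0, 0], [0, 0, 0, 0], [0, 0, 0, 0], [0, 0, 0, 0]], grip=40)

```text
time_s: 7.05
tcp_pos: [0.6033, -0.1919, 0.0546]
ee_rot: [[0.976, 0.216, 0.0], [0.216, -0.976, -0.0], [0.0, 0.0, -1.0]]
wrist_force: [-0.5, 0.3, -0.3]
gripper_width: 0.577
gripper_force: 30.0
```

Request:
jog_arm(increments=[[0, 0, -0.7, 0], [0, 0, -0.9, 0], [0, 0, -0.9, 0], [0, 0, -0.9, 0], [0, 0, -0.9, 0], [0, 0, -0.4, 0], [0, 0, 0, 0]])

```text
time_s: 7.75
tcp_pos: [0.6037, -0.1919, 0.1497]
ee_rot: [[0.976, 0.216, 0.003], [0.216, -0.976, -0.0], [0.003, 0.001, -1.0]]
wrist_force: [-0.3, -0.4, -2.3]
gripper_width: 0.574
gripper_force: 30.0
```

```bash
python3 plan.py .56 -.04 .15 2.3
python3 - <<'E'
from look import *
cv2.imwrite('pics/s1.png',eyes.capture('scene')[120:340,120:480])
E
```

```text
t 7.75 from [ 0.6037 -0.1919  0.1497] 12.5 8 rows, F [-0.3 -0.4 -2.3]
[[-0.06, -0.99, -0.0, 0.28], [-0.08, -0.98, -0.0, 0.28], [-0.11, -0.98, -0.0, 0.28], [-0.13, -0.98, -0.0, 0.28], [-0.15, -0.98, -0.0, 0.28], [-0.17, -0.97, -0.0, 0.28], [-0.19, -0.97, -0.0, 0.28], [-0.21, -0.96, -0.0, 0.28]]
```

View pics/s1.png

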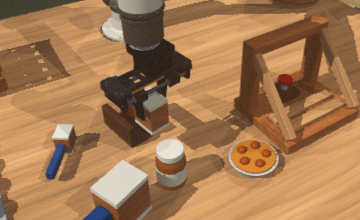

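The crop shows the mallet gripped by its head at (150,110), lifted clear of the rest. The jar at (170,160) and the tart at (253,157) have not moved.

Request:
jog_arm(increments=[[-0.06, -0.99, 0, 0.28], [-0.08, -0.98, 0, 0.28], [-0.11, -0.98, 0, 0.28], [-0.13, -0.98, 0, 0.28], [-0.15, -0.98, 0, 0.28], [-0.17, -0.97, 0, 0.28], [-0.19, -0.97, 0, 0.28], [-0.21, -0.96, 0, 0.28], [0, 0, 0, 0], [0, 0, 0, 0]])

```text
time_s: 8.8
tcp_pos: [0.559, -0.0399, 0.1474]
ee_rot: [[0.999, 0.04, -0.002], [0.04, -0.999, -0.0], [-0.002, 0.0, -1.0]]
wrist_force: [-0.3, 0.0, -3.5]
gripper_width: 0.571
gripper_force: 30.0
```

Request:
jog_arm(increments=[[0, 0, 0.8, 0], [0, 0, 0.9, 0], [0, 0, 0.9, 0], [0, 0, 0.8, 0], [0, 0, 0.6, 0], [0, 0, 0.3, 0], [0, 0, 0.2, 0], [0, 0, 0, 0], [0, 0, 0, 0]])

```text
time_s: 9.7
tcp_pos: [0.5601, -0.0401, 0.0588]
ee_rot: [[0.999, 0.039, 0.001], [0.039, -0.999, 0.0], [0.001, -0.0, -1.0]]
wrist_force: [-0.3, 0.7, -3.3]
gripper_width: 0.573
gripper_force: 30.0
```

```bash
python3 plan.py .56 -.04 .0545 2.3;  python3 - <<'E'
from look import *
im=eyes.capture('scene'); cv2.imwrite('pics/s2.png',im[130:290,220:420].repeat(3,0).repeat(3,1))
E
```

```text
t 9.7 from [ 0.5601 -0.0401  0.0588] 2.24 1 rows, F [-0.3  0.7 -3.3]
all [-0.01, 0.0, 0.22, -0.01]
```

View pics/s2.png

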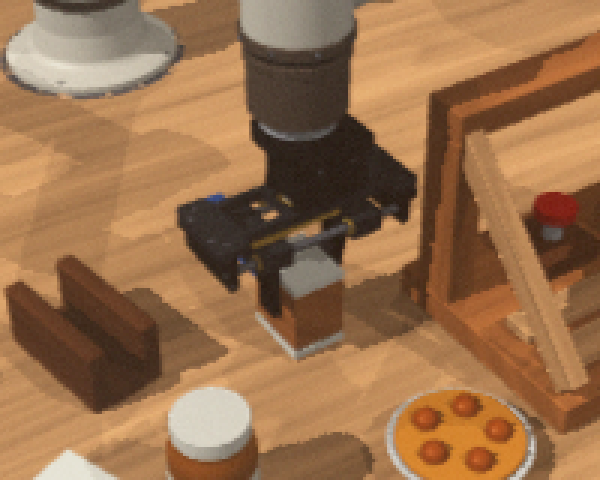

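The mallet is upright just above open bench, lower face at about (300,345). The empty rest is at (85,330) and the red cap stands up at (555,208). I'll set it down and release.

Request:
jog_arm(increments=[[0, 0, 0.1, 0], [0, 0, 0.12, 0], [0, 0, 0, 0], [0, 0, 0, 0]])

```text
time_s: 10.15
tcp_pos: [0.5601, -0.04, 0.0545]
ee_rot: [[0.999, 0.039, 0.001], [0.039, -0.999, 0.0], [0.001, 0.0, -1.0]]
wrist_force: [-0.4, 1.1, 2.3]
gripper_width: 0.571
gripper_force: 30.0
```

Request:
jog_arm(increments=[[0, 0, 0, 0], [0, 0, 0, 0], [0, 0, 0, 0], [0, 0, 0, 0], [0, 0, 0, 0], [0, 0, 0, 0], [0, 0, 0, 0]], grip=87)

```text
time_s: 10.85
tcp_pos: [0.5596, -0.0401, 0.0538]
ee_rot: [[0.999, 0.039, 0.0], [0.039, -0.999, -0.0], [0.0, 0.0, -1.0]]
wrist_force: [-0.5, -0.9, 0.3]
gripper_width: 0.992
gripper_force: 0.0
```

Request:
jog_arm(increments=[[0, 0, -0.6, 0], [0, 0, -1, 0], [0, 0, -1, 0], [0, 0, -1, 0], [-0.5, 0, -1, 0], [-1, 0, -0.5, 0], [-1, 0, 0, 0], [-1, 0, 0, 0], [-1, 0, 0, 0], [-0.7, 0, 0, 0]])

```text
time_s: 11.85
tcp_pos: [0.4545, -0.0442, 0.1568]
ee_rot: [[0.999, 0.039, 0.001], [0.039, -0.999, 0.0], [0.001, -0.0, -1.0]]
wrist_force: [-0.4, 0.1, -0.7]
gripper_width: 1.004
gripper_force: 0.0
```

```bash
python3 - <<'E'
from look import *
im=eyes.capture('wrist'); s=sense();k=eyes.get_calibration('wrist'); T=k['T_tool_cam']; R=np.array(s['ee_rot']); cv2.imwrite('pics/w2.png',im)
o=R@T[:3,3]+s['tcp_pos']
def W(p,z):
    d=R@T[:3,:3]@np.linalg.inv(k['camera_matrix'])@np.array([*p,1.]); return (o+d*(z-o[2])/d[2]).round(4)
print(s['tcp_pos'],s['time_s'])
for n in['mallet','mallet_head','mallet_grip']: print(n,[(np.round(d['centre'],3),d['conf']) for d in eyes.spot_in('wrist',n)][:3])
ce,a,rc,cn=blob(im,(0,0,140),(179,80,255),(230,0,410,230)); print(ce,a,rc,W(ce,.076),[W(p,.076)[:2].tolist() for p in cv2.boxPoints(rc)])
E
python3 plan.py .455 -.044 .12 2.3
```

```text
[ 0.45242203 -0.04448031  0.1566444 ] 11.9
mallet [(array([ 0.54 , -0.043,  0.078]), 0.95)]
mallet_head [(array([ 0.541, -0.045,  0.076]), 0.62)]
mallet_grip [(array([ 0.544, -0.042,  0.07 ]), 0.58)]
[317.06924132  49.84894881] 8752 ((317.0, 50.5), (101.0, 88.0), 90.0) [ 0.5536 -0.0404  0.076 ] [[0.5794, -0.0139], [0.5814, -0.0646], [0.5254, -0.0685], [0.5232, -0.0144]]
t 12.05 from [ 0.4565 -0.044   0.1568] 2.26 2 rows, F [ 0.9 -0.1 -0.2]
all [-0.04, 0.0, 0.92, 0.0]
```

View pics/w2.png

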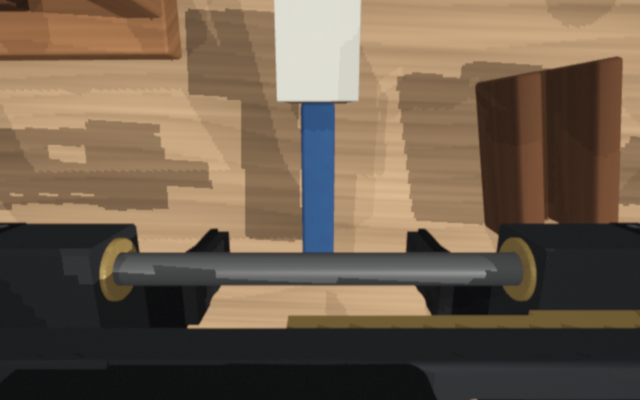

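The released mallet stands upright, with its head's white face at (317,50) and the handle running straight down between the fingers at x≈317 px. The rest is clear to the right.

Request:
jog_arm(increments=[[0, 0, 0.8, 0], [0, 0, 1, 0], [0, 0, 1, 0], [0, 0, 1, 0], [0, 0, 1, 0], [0, 0, 0.8, 0], [0, 0, 0.3, 0], [0, 0, 0, 0]])

```text
time_s: 12.85
tcp_pos: [0.4561, -0.0441, 0.0372]
ee_rot: [[0.999, 0.039, -0.001], [0.039, -0.999, -0.001], [-0.001, 0.0, -1.0]]
wrist_force: [-0.1, -0.4, -0.3]
gripper_width: 1.001
gripper_force: 0.0
```

Request:
jog_arm(increments=[[0, 0, 0, 0], [0, 0, 0, 0], [0, 0, 0, 0], [0, 0, 0, 0], [0, 0, 0, 0], [0, 0, 0, 0], [0, 0, 0, 0], [0, 0, 0, 0]], grip=10)

```text
time_s: 13.65
tcp_pos: [0.4556, -0.0441, 0.0378]
ee_rot: [[0.999, 0.039, -0.0], [0.039, -0.999, -0.0], [-0.0, 0.0, -1.0]]
wrist_force: [-0.5, -0.2, -0.3]
gripper_width: 0.355
gripper_force: 0.0
```

Request:
jog_arm(increments=[[0, 0, -0.3, 0], [0, 0, -0.5, 0], [0, 0, -0.7, 0], [0, 0, -0.7, 0], [0, 0, -0.7, 0], [0, 0, -0.4, 0], [0, 0, 0, 0], [0, 0, 0, 0]])

```text
time_s: 14.45
tcp_pos: [0.455, -0.0442, 0.1036]
ee_rot: [[0.999, 0.039, -0.001], [0.039, -0.999, 0.0], [-0.001, -0.0, -1.0]]
wrist_force: [0.0, -0.5, -3.5]
gripper_width: 0.274
gripper_force: 30.0
```

Run:
```python
from look import *
im=eyes.capture('scene'); cv2.imwrite('pics/s3.png',im[130:290,220:440].repeat(3,0).repeat(3,1)); print(sense()['tcp_pos'],sense()['moment'])
```

```text
[ 0.45487441 -0.04423285  0.10328223] [-0.07197404  0.27360733  0.03846795]
```

View pics/s3.png

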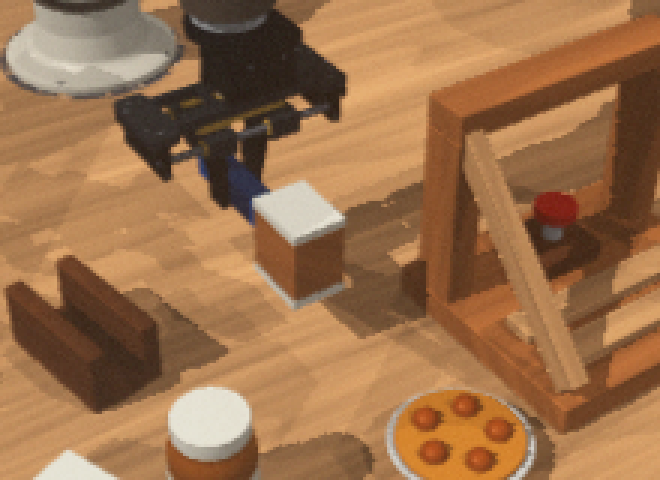

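Run:
```python
from look import *
import scipy.optimize as so
im=cv2.imread('pics/s3.png')[1::3,1::3]
ce,a,rc,cn=blob(im,(0,0,135),(179,70,255),(80,55,120,85)); hull=cv2.approxPolyDP(cv2.convexHull(cn),3,True)[:,0]+[220,130]
ce=ce+[220,130]; print(ce,a,hull.tolist())
for z in(.13,.135,.14,.145): print(z,ray('scene',ce,z))
# fit: top-face corners + bottom front corner -> pose (pitch, z) of the head
k=eyes.get_calibration('scene')
def proj(X): 
    c=np.array(k['R'])@X+k['t']; u=np.array(k['camera_matrix'])@c; return u[:2]/u[2]
print({(lx,ly):(proj(np.array([.558+lx*.032-ly*.001,-.040+ly*.025+lx*.00125,.140]))).round(1).tolist() for lx in(-1,1) for ly in(-1,1)})
```

```text
[318.61891892 200.03513514] 370 [[321, 190], [334, 203], [317, 211], [304, 196]]
0.13 [ 0.55767871 -0.04079003  0.13      ]
0.135 [ 0.56351238 -0.04414196  0.135     ]
0.14 [ 0.56934604 -0.04749388  0.14      ]
0.145 [ 0.5751797  -0.05084581  0.145     ]
{(-1, -1): [303.6, 193.6], (-1, 1): [320.5, 187.3], (1, -1): [317.3, 206.8], (1, 1): [334.6, 199.9]}
```

The mallet is held level by the handle, with its head at (300,240) in the crop. By projection its face sits about 49 mm below the TCP, with only a small droop. Next I'll move in front of the rack.

```bash
python3 plan.py .41 .185 .155 2.3 14
```

```text
t 14.5 from [ 0.4549 -0.0442  0.1033] 2.21 14 rows, F [ 0.1  0.6 -3.9]
all [-0.13, -0.82, -0.18, 0.0]
```

Request:
jog_arm(increments=[[-0.4, -0.2, -0.3, 0], [-0.6, -0.5, -0.5, 0], [-0.6, -0.8, -0.5, 0], [-0.3, -0.9, -0.5, 0], [0, -0.9, -0.5, 0], [0, -0.9, -0.3, 0], [0, -0.9, 0, 0], [0, -0.9, 0, 0], [0, -0.9, 0, 0], [0, -0.9, 0, 0]])

```text
time_s: 15.5
tcp_pos: [0.4105, 0.1108, 0.1556]
ee_rot: [[0.999, 0.039, -0.001], [0.039, -0.999, -0.0], [-0.001, 0.0, -1.0]]
wrist_force: [0.6, -0.2, -3.0]
gripper_width: 0.275
gripper_force: 30.0
```

Request:
jog_arm(increments=[[0, -0.9, 0, 0], [0, -0.9, 0, 0], [0, -0.9, 0, 0], [0, -0.6, 0, 0], [0, -0.3, 0, 0], [0, 0, 0, 0], [0, 0, 0, 0]])

```text
time_s: 16.2
tcp_pos: [0.4084, 0.1817, 0.1557]
ee_rot: [[0.999, 0.039, -0.001], [0.039, -0.999, -0.001], [-0.001, 0.001, -1.0]]
wrist_force: [0.5, -0.3, -2.5]
gripper_width: 0.271
gripper_force: 30.0
```

```bash
python3 plan.py .5076 .189 .155 2.3
python3 - <<'E'
from look import *
im=eyes.capture('scene'); cv2.imwrite('pics/s4.png',im[90:270,290:490].repeat(3,0).repeat(3,1)); print(sense()['moment'])
E
```

```text
t 16.2 from [0.4084 0.1817 0.1557] 2.22 5 rows, F [ 0.5 -0.3 -2.5]
all [0.99, -0.03, 0.01, 0.0]
[-0.04613857  0.24327258 -0.00672656]
```

View pics/s4.png

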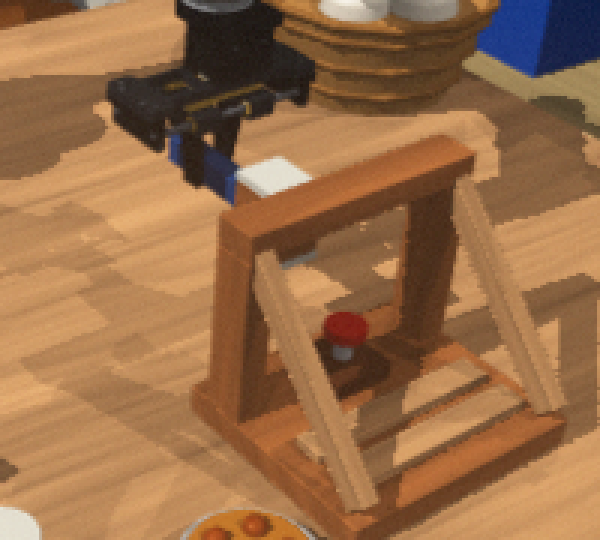

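The head, with its white top at (275,175), is held level in front of the crossbar. The red cap at (346,328) stands free behind it. Now I'll reach in level under the bar.

Request:
jog_arm(increments=[[0.4, -0.02, 0, 0], [0.6, -0.02, 0, 0], [0.7, -0.02, 0, 0], [0.7, -0.02, 0, 0], [0.7, -0.02, 0, 0], [0.7, -0.02, 0, 0], [0.6, -0.02, 0, 0], [0.5, 0, 0, 0], [0, 0, 0, 0], [0, 0, 0, 0]])

```text
time_s: 17.25
tcp_pos: [0.5064, 0.1885, 0.1555]
ee_rot: [[0.999, 0.038, -0.001], [0.038, -0.999, -0.0], [-0.001, 0.0, -1.0]]
wrist_force: [-0.0, -0.8, -2.9]
gripper_width: 0.275
gripper_force: 30.0
```

```bash
python3 plan.py .5076 .189 .155 2.3
python3 - <<'E'
from look import *
im=eyes.capture('scene'); cv2.imwrite('pics/s5.png',im[130:240,350:450].repeat(5,0).repeat(5,1)); print(sense()['moment'])
E
```

```text
t 17.25 from [0.5064 0.1885 0.1555] 2.2 1 rows, F [-0.  -0.8 -2.9]
all [0.06, -0.02, 0.02, -0.02]
[-0.06472201  0.26706331  0.02122653]
```

View pics/s5.png

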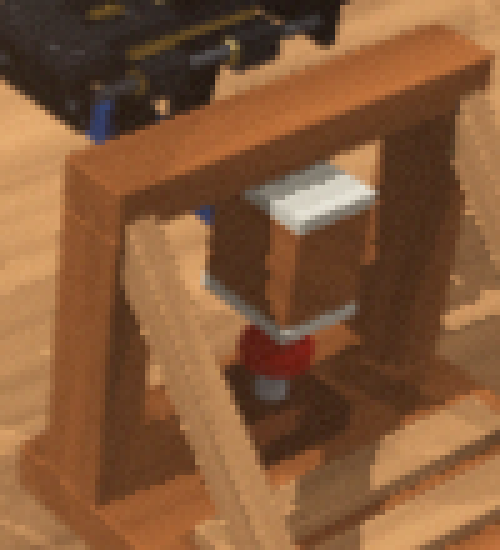

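Head is centred over the cap (275,350) and clear of the bar. First blow.

Request:
jog_arm(increments=[[0, 0, 1, 0], [0, 0, 1, 0], [0, 0, 0.2, 0], [0, 0, -1, 0], [0, 0, -1, 0], [0, 0, 0, 0], [0, 0, 0, 0]])

```text
time_s: 18.0
tcp_pos: [0.5061, 0.1888, 0.1521]
ee_rot: [[0.999, 0.039, -0.0], [0.039, -0.999, 0.001], [-0.0, -0.001, -1.0]]
wrist_force: [0.5, 0.0, -3.9]
gripper_width: 0.276
gripper_force: 30.0
```

```bash
cat > chk.py <<'E'
from look import *
im=eyes.capture('scene'); s=sense(); print(s['time_s'],s['tcp_pos'],s['moment'])
ce,a,rc,cn=blob(im,(0,150,60),(6,255,255),(392,180,418,230)); print('red',ce,a,cv2.boundingRect(cn))
k=eyes.get_calibration('scene')
def proj(X): 
    c=np.array(k['R'])@X+k['t']; u=np.array(k['camera_matrix'])@c; return (u[:2]/u[2]).round(1)
for z in(.086,.08,.074,.062): # lowest row of the cap at the near rim, bottom side
    d=np.array([.69,-.66])/.955*.02; print(z,proj(np.array([.6105+d[0],.193+d[1],z-.012])))
# white faces of the head
for b in [(400,160,430,182),(388,182,425,200)]:
    try: ce,a,rc,cn=blob(im,(0,0,120),(179,60,255),b); print('white',ce,a,cv2.boundingRect(cn))
    except Exception as e: print(e)
E
python3 chk.py
```

```text
18.05 [0.50563943 0.18847642 0.15126176] [-0.10806394  0.29410098 -0.02180018]
red [404.15322581 204.9516129 ] 124 (397, 200, 15, 11)
0.086 [403.1 204.7]
0.08 [402.8 206.5]
0.074 [402.6 208.2]
0.062 [402.1 211.8]
white [411.9106383  172.12765957] 235 (400, 165, 25, 16)
white [412.55 197.05] 20 (406, 194, 13, 6)
```

The cap has dropped by about 5 px, leaving it roughly 5 mm short of home. Second, slightly deeper blow.

Request:
jog_arm(increments=[[0, 0, 1, 0], [0, 0, 1, 0], [0, 0, 0.4, 0], [0, 0, 0, 0]])

```text
time_s: 18.45
tcp_pos: [0.5054, 0.1883, 0.1025]
ee_rot: [[0.999, 0.039, -0.003], [0.039, -0.999, -0.002], [-0.003, 0.002, -1.0]]
wrist_force: [-0.0, 0.2, -3.0]
gripper_width: 0.27
gripper_force: 30.0
```

Request:
jog_arm(increments=[[0, 0, -1, 0], [0, 0, -1, 0], [0, 0, -0.2, 0], [0, 0, 0, 0], [0, 0, 0, 0]])

```text
time_s: 18.95
tcp_pos: [0.5058, 0.1884, 0.1468]
ee_rot: [[0.999, 0.038, -0.002], [0.038, -0.999, -0.001], [-0.002, 0.001, -1.0]]
wrist_force: [0.4, 0.1, -3.5]
gripper_width: 0.273
gripper_force: 30.0
```

```bash
python3 chk.py
```

```text
19.0 [0.5057973  0.18833651 0.14659804] [-0.07453643  0.31778971 -0.00134549]
red [403.86029412 206.07352941] 136 (397, 201, 15, 12)
0.086 [403.1 204.7]
0.08 [402.8 206.5]
0.074 [402.6 208.2]
0.062 [402.1 211.8]
white [411.47867299 171.55450237] 211 (400, 165, 24, 15)
white [412.72 196.68] 25 (406, 194, 14, 6)
```

Request:
jog_arm(increments=[[0, 0, 1, 0], [0, 0, 1, 0], [0, 0, 0.4, 0]])

```text
time_s: 19.3
tcp_pos: [0.5048, 0.188, 0.098]
ee_rot: [[0.999, 0.039, -0.005], [0.039, -0.999, -0.003], [-0.005, 0.003, -1.0]]
wrist_force: [-8.4, 0.8, 7.0]
gripper_width: 0.271
gripper_force: 30.0
```

Request:
jog_arm(increments=[[0, 0, -1, 0], [0, 0, -1, 0], [0, 0, -0.2, 0], [0, 0, 0, 0], [0, 0, 0, 0]])

```text
time_s: 19.8
tcp_pos: [0.5058, 0.1884, 0.1427]
ee_rot: [[0.999, 0.038, -0.002], [0.038, -0.999, -0.001], [-0.002, 0.001, -1.0]]
wrist_force: [0.1, 0.7, -2.8]
gripper_width: 0.273
gripper_force: 30.0
```

```bash
python3 chk.py
python3 - <<'E'
from look import *
im=eyes.capture('scene'); cv2.imwrite('pics/s6.png',im[130:240,350:450].repeat(5,0).repeat(5,1))
E
```

```text
19.85 [0.50578995 0.18835785 0.14255415] [-0.04352409  0.32368541 -0.02099383]
red [404.05426357 206.6124031 ] 129 (397, 201, 15, 12)
0.086 [403.1 204.7]
0.08 [402.8 206.5]
0.074 [402.6 208.2]
0.062 [402.1 211.8]
white [410.88362069 173.09913793] 232 (400, 165, 24, 17)
white [413.875  197.6875] 16 (409, 196, 10, 4)
```

View pics/s6.png

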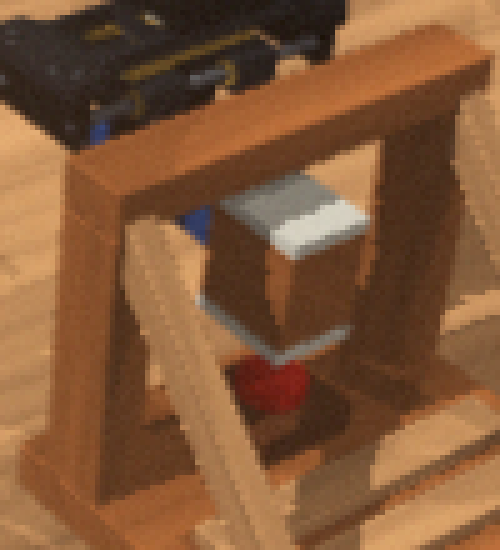

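The cap now sits on the block with no shaft showing, and its lower rim at row 212 matches the home position. The last blow also met the hard stop. Withdrawing level, then over to the open bench.

Request:
jog_arm(increments=[[-0.4, 0, 0, 0], [-0.7, 0, 0, 0], [-0.8, 0, 0, 0], [-0.8, 0, 0, 0], [-0.8, 0, 0, 0], [-0.8, 0, 0, 0], [-0.5, 0, 0, 0], [-0.2, 0.3, 0, 0], [0, 0.6, 0, 0], [0, 0.9, 0, 0]])

```text
time_s: 20.9
tcp_pos: [0.4087, 0.1487, 0.144]
ee_rot: [[0.999, 0.04, 0.001], [0.04, -0.999, 0.0], [0.001, -0.0, -1.0]]
wrist_force: [0.0, -0.0, -3.7]
gripper_width: 0.275
gripper_force: 30.0
```

Request:
jog_arm(increments=[[0, 0.9, 0, 0], [0, 0.9, 0, 0], [0, 0.9, 0, 0], [0, 0.9, 0, 0], [0, 0.9, 0, 0], [0.3, 0.9, 0, 0], [0.6, 0.9, 0, 0], [0.6, 0.9, 0, 0], [0.4, 0.9, 0, 0], [0.1, 0.6, 0, 0]])

```text
time_s: 21.9
tcp_pos: [0.4557, -0.0252, 0.1437]
ee_rot: [[0.999, 0.037, 0.0], [0.037, -0.999, -0.0], [0.0, 0.0, -1.0]]
wrist_force: [-0.6, 0.5, -3.7]
gripper_width: 0.273
gripper_force: 30.0
```

```bash
python3 plan.py .44 -.044 .043 2.3
```

```text
t 21.9 from [ 0.4557 -0.0252  0.1437] 2.13 6 rows, F [-0.6  0.5 -3.7]
all [-0.14, 0.15, 0.84, -0.01]
```

Request:
jog_arm(increments=[[0, 0.5, 0.5, 0], [0, 0.4, 0.8, 0], [0, 0, 0.9, 0], [0, 0, 0.9, 0], [0, 0, 0.7, 0], [0, 0, 0.4, 0], [0, 0, 0.2, 0], [0, 0, 0, 0], [0, 0, 0, 0]])

```text
time_s: 22.8
tcp_pos: [0.456, -0.0412, 0.0563]
ee_rot: [[0.999, 0.039, 0.001], [0.039, -0.999, 0.0], [0.001, -0.0, -1.0]]
wrist_force: [0.2, 0.2, -3.6]
gripper_width: 0.274
gripper_force: 30.0
```

Request:
jog_arm(increments=[[0, 0, 0.15, 0], [0, 0, 0.15, 0], [0, 0, 0.15, 0], [0, 0, 0, 0], [0, 0, 0, 0]])

```text
time_s: 23.3
tcp_pos: [0.4555, -0.0413, 0.0468]
ee_rot: [[0.999, 0.039, -0.0], [0.039, -0.999, -0.0], [-0.0, 0.0, -1.0]]
wrist_force: [0.2, -0.2, -2.7]
gripper_width: 0.274
gripper_force: 30.0
```

Request:
jog_arm(increments=[[0, 0, 0.15, 0], [0, 0, 0.1, 0], [0, 0, 0, 0], [0, 0, 0, 0]])

```text
time_s: 23.7
tcp_pos: [0.4551, -0.0414, 0.0422]
ee_rot: [[0.999, 0.039, -0.001], [0.039, -0.999, -0.0], [-0.001, 0.0, -1.0]]
wrist_force: [-4.2, 1.2, 4.0]
gripper_width: 0.268
gripper_force: 30.0
```

Request:
jog_arm(increments=[[0, 0, 0, 0], [0, 0, 0, 0], [0, 0, 0, 0], [0, 0, 0, 0], [0, 0, 0, 0], [0, 0, 0, 0], [0, 0, 0, 0], [0, 0, 0, 0]], grip=87)

```text
time_s: 24.5
tcp_pos: [0.4556, -0.0413, 0.0418]
ee_rot: [[0.999, 0.039, 0.0], [0.039, -0.999, 0.0], [0.0, -0.0, -1.0]]
wrist_force: [0.6, -0.3, 0.4]
gripper_width: 0.915
gripper_force: 0.0
```

Request:
jog_arm(increments=[[0, 0, -0.4, 0], [0, 0, -0.8, 0], [0, 0, -1, 0], [0, 0, -1, 0], [0, 0, -1, 0], [0, 0, -1, 0], [-0.5, 0, -1, 0], [-0.5, 0, -0.5, 0], [0, 0, 0, 0], [0, 0, 0, 0]])

```text
time_s: 25.5
tcp_pos: [0.4351, -0.0421, 0.1757]
ee_rot: [[0.999, 0.039, -0.0], [0.039, -0.999, 0.0], [-0.0, -0.0, -1.0]]
wrist_force: [0.6, 0.5, -1.0]
gripper_width: 1.0
gripper_force: 0.0
```

Run:
```python
from look import *
im=eyes.capture('scene'); cv2.imwrite('pics/s7.png',im[130:320,220:480].repeat(3,0).repeat(3,1)); print(sense()['tcp_pos'],sense()['wrist_force'])
ce,a,rc,cn=blob(im,(0,150,60),(6,255,255),(392,180,418,230)); print('red',ce,a,cv2.boundingRect(cn))
for z in(.056,.05): print(ray('scene',ce,z))
print([(np.round(d['centre'],3),d['conf']) for d in eyes.spot_in('scene','pin_top')])
print([(np.round(d['centre'],3),d['conf']) for d in eyes.spot_in('scene','mallet_head')])
```

```text
[ 0.43513046 -0.04215816  0.17523406] [ 0.96753899 -0.84224747 -0.90764239]
red [404.11510791 206.07913669] 139 (397, 201, 15, 12)
[0.61375818 0.19435011 0.056     ]
[0.60796448 0.19994442 0.05      ]
[(array([0.614, 0.192, 0.064]), 0.62)]
[(array([ 0.508, -0.384,  0.037]), 0.93), (array([ 0.772, -0.367,  0.072]), 0.92), (array([ 0.562, -0.052,  0.058]), 0.87), (array([0.647, 0.18 , 0.051]), 0.2)]
```

View pics/s7.png

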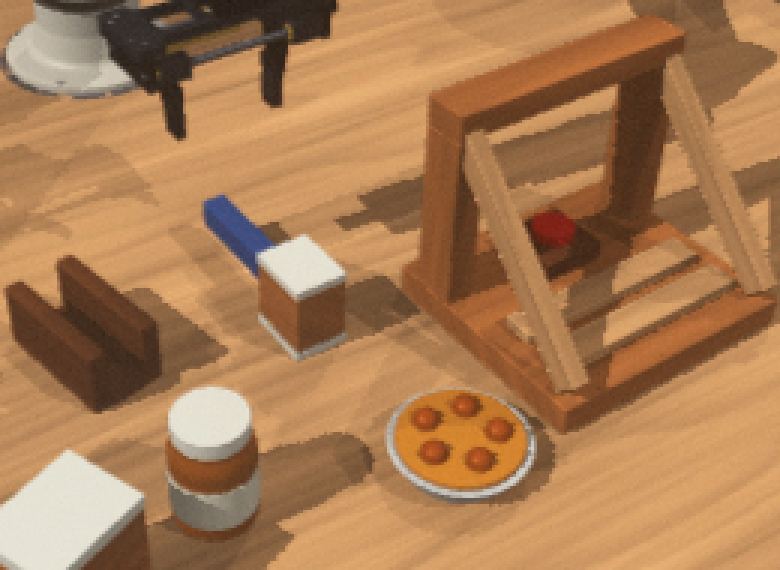

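The mallet stands released at (302,295), clear of the rest and the rack. The cap at (552,228) is seated on the block, and the jar and tart are where they were. Handing in.

```bash
python3 -c "
from look import *
print(r.finish_job())"
```

```text
the job is handed in; nothing more can be done
None
```

I drove the pin home with three mallet blows, set the mallet back on open bench clear of the rack and the rest, left the jar and tart where they were, and handed the job in at about 26 s (no verdict was shown).

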